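Store a mounted specimen in the sample case with the folding lid stay

TASK

Raise the lid of the sample case until its folding stay passes its lock point and holds the lid up by itself, then stand the green specimen mount upright on the tray inside, in front of the two black ones. Then lift the knee of the stay slightly off its lock, fold it and let the lid down gently until it is fully shut. Never force the lid or the stay, never let the lid drop, and leave everything else where it is.

Things in the scene. Friction and masses are not known exactly. Their poses are not given: they have to be found in the camera images.
- case: Fixed grey sample case, 220 (x) by 260 (y) mm, rim 90 mm high, walls 6 mm; solid below the black tray floor at z = 55 mm. Origin: centre of its underside; x points to the back (away from the front with the handle), y to the left, z up. Lid hinge axis: along y through x = 110, z = 100 mm. The folding stay is outside the right side (-y).
- lid_handle (a point): Centre of the lid's handle: a black round bar, 12 mm thick, 130 mm long along case y, 40 mm in front of the lid's front edge on two legs at y = +-55 mm. It goes round the hinge axis at 260 mm; shut: case x = -150, z = 100 mm. Lid: clear pane in a 14 mm aluminium frame, 0.64 to 0.96 kg; held at the handle it weighs 3 to 5 N. A grip of 10 to 15 N is enough.
- knee_grip (a point): Middle of the red grip rod at the stay's knee: 14 mm thick, 66 mm long, along case y; this point is at case y = -190 mm (red part y = -149 to -215, then a 22 mm wide black end cap). Shut: about case x = -103, z = 57 mm. The knee turns about the stay's foot at 114 mm radius; the foot is clamped in an upright slot, at case x = 9 to 11, z = 33 to 47 mm (setting not told).
- lid (a joint): Lid angle in rad: 0 shut, positive open. The stay lets it rise to 1.14 to 1.32 (depends on where its foot is clamped), where the stay is straight and stops it hard; locked, it rests about 0.045 lower. The hinge has almost no friction: a lid that is not held or locked falls. Closing faster than 1.5 rad/s counts as a drop.
- knee (a joint): Knee angle in rad: about 0 (+-0.1) folded with the lid shut, 2.46 with the stay straight (the lock point, lid highest), 2.86 at its stop: locked, the knee then lying behind (case +x) the straight line. A weak spring takes it past straight when the lid is raised right up and eased down. To unlock, the knee is moved up and forward (case -x): from locked to shut it turns about 1.8 rad about the foot.
- stay_load (a joint): Rise, in m, of the brass overload spring block (22 by 52 mm, case right side) that carries the stay's foot: 0 unloaded, 40 N per mm, up positive. Beyond 1.5 mm either way the stay is being forced: about 60 N in the stay, reached by some 19 N of extra pull at the handle once the stay is straight.
- mount: Green resin specimen mount, a cylinder 40 mm in diameter, 25 mm high, with a steel chip in its top, about 50 to 85 g, standing on the table to the right of the case. Origin: centre of its underside, z along its axis. It goes on the tray in front of the black ones: in case coordinates its centre between x = -80 and -5 mm and y = -100 and 100 mm.
- mount_b: Bystander: black specimen mount, 40 mm diameter, 25 mm high, on the back half of the tray, left one. Origin: centre of its underside.
- mount_c: Bystander: black specimen mount, 40 mm diameter, 25 mm high, on the back half of the tray, right one. Origin: centre of its underside.
- reagent_a: Bystander: small amber reagent bottle, 36 mm diameter, 75 mm high, left of the case. Origin: centre of its underside.
- reagent_b: Bystander: small amber reagent bottle, 36 mm diameter, 75 mm high, left of the case. Origin: centre of its underside.
- bowl: Bystander: black bowl, 110 mm diameter, 45 mm high, left of the robot. Origin: centre of its underside.
- driver: Bystander: screwdriver with a red handle lying on the right of the table. Origin: at its underside.
- paper_box: Bystander: blue box, 110 by 140 by 50 mm, at the right rear. Origin: centre of its underside.
Mind the look-alikes: they are no part of the job. Several things have the shape of the mount; the one meant has the colours described above.

How it is judged:
By the outcome, as a careful person would: the job done as asked, in the order asked, and still so for the second after the job is handed in, with the robot touching nothing.
It also fails if it takes over 72 s, if anything falls off the work surface, if the arm or the gripper's body presses on something with over 40 N, if the wrist force passes 120 N, or if a joint passes its speed limit or range.

ROBOT

A 6-joint arm with a two-finger parallel gripper is mounted at the origin on the work surface. World frame = base frame: x ahead of the robot, y to its left, z up, the work surface at z = 0. Lengths are in m, angles in degrees, forces in N, time in s.
With the tool pointing down it reaches from about 0.3 to 0.75 m from the base axis. Payload 8.5 kg.
Tool frame: the origin (TCP) lies between the finger pads; the fingertips stand env.finger_overhang ahead of it and the grasp point (between the pads) lies 2 mm behind it (env.finger_overhang is the distance from the TCP to the fingertips, in m); z points along the fingers, y is the line along which they close (so a half turn about z gives the same grasp; the last joint's range is limited). The gripper opens to 85 mm and grips with 20 to 120 N. Pads are 22 mm wide; open, the fingers measure 114 mm over their backs; the gripper's body (76 mm by 85 mm) begins 54 mm behind the grasp point. The pads swing forward as they close: fully open they stand 13 mm farther back than shut.
Start: joints at [-78.512, 21.807, 74.336, -0, 83.858, -12.336], TCP at [0.222, -0.503, 0.248] pointing down, gripper open.
Joint ranges: [-178.18, 178.18], [-50.72, 133.34], [12.68, 142.11], [-81.47, 261.47], [9.98, 163.14], [-165.26, 165.26]. Speed limits (degrees/s): [136.94, 136.94, 180, 180, 180, 180].

INTERFACE

Orientations are given as a 3x3 rotation matrix whose columns are the frame's x, y, z axes.
In Python, from rig import env gives the robot as it stands. The module is installed in compiled form; this text tells all that it offers.
- The arm moves only by the tool jog_arm, never from a script. Its arguments are lists of equal length, an entry for each row: "hand": the finger opening in m, from 0 to 0.0854; "travel": the shift along the world's x, y, z in m, a list of three; "yaw": the turn about the world's z in rad. A call has exactly 5 rows; each row shifts and turns the commanded pose from where the row before left it; what a row does not reach is not made up. A row lasts 1/8 s, in which the tool goes at most 62.5 mm and 10.7 degrees, less where a joint would pass 70% of its speed; a pose out of reach is approached as far as the arm can. A call is refused whole if a number of a shift passes 0.0625 or a number of a turn 0.188, either way. A call with a gripper value outside its range is refused whole. The fingers move at their own pace and stop on an object; "grip_force" is the grip in N (left out, the last holds). Time passes only in rows, so rows that do not move let the fingers close, or fill a call up. It gives the time, the measured TCP pose, the force, the opening and the grip force at its end, in the units of the state.
- env.observe(): the state, without advancing time (a new reading comes with each control period).
- env.get_image(name): name is "side" or "top" or "wrist"; returns the picture (420x560x3 uint8, red, green, blue); there is no depth.
- env.calibration(name): a dict with "fx", "fy", "cx", "cy" (pixels), "position" and "rotation" of the camera in the world; the wrist camera has in their place "hand_eye" (4x4, takes a point from camera to tool coordinates, whose origin is the TCP and whose axes are the flange's). Camera axes: x right, y down, z forward; pixel columns grow to the right and rows downward; lengths in m; the calibration is good to about 2 mm. A picture is of the moment at which its call begins: read the wrist's pose just before it. calibration takes no time and is no camera call.
- env.close_job(): hands the job in; it is judged then, once.
The state is a dict: "time_s": time; "q": joint angles; "qvel": joint speeds; "joint_efforts": joint torques, N m; "position": TCP position; "tool_rot": TCP orientation; "ft_force": force on the tool from outside, world axes, zero at the start; "wrist_torque": the same for the moment, N m; "grip_width": finger opening in m; "gripper_force": force on a finger pad.
Only numpy, scipy, OpenCV 4.12 (cv2) and the standard library are available. Lean on these libraries where they do the work, as an engineer would, in place of code of your own. Each camera call takes 0.05 s, during which the arm holds its last target. There are 200 camera calls.

## Working session

There is one attempt and no reset: what is moved stays moved. The work goes in short steps, Python scripts to look and compute and a tool call to move; the robot and the scene stay as the last step left them, time stands still between calls to the robot, and variables do not carry over. Pictures are saved under pics/ and viewed, at most 10 in all, crops included, and the job is handed in when it is done.

Besides the shell and the picture viewer there is one more tool, called after "Emit:" as a command line: name --pt "numbers of a row" for each row, then --argument value for the rest. jog_arm: Moves the arm, as the interface text tells. Its arguments: {"type":"object","properties":{"hand":{"type":"array"},"travel":{"type":"array"},"yaw":{"type":"array"},"grip_force":{"type":"number"}},"required":["hand","travel","yaw"]}

```bash
mkdir -p pics; cat > h.py <<'E'
from rig import env
import numpy as np, cv2
def save(n,im): cv2.imwrite('pics/'+n+'.png',im[:,:,::-1])
def ray(name,u,v):
    c=env.calibration(name); d=np.array([(u-c['cx'])/c['fx'],(v-c['cy'])/c['fy'],1.])
    R=np.array(c['rotation']); return np.array(c['position']),R@d
def plane(name,u,v,z):
    p,d=ray(name,u,v); return p+d*(z-p[2])/d[2]
def proj(name,P):
    c=env.calibration(name); q=np.array(c['rotation']).T@(np.array(P)-c['position'])
    return np.array([c['fx']*q[0]/q[2]+c['cx'],c['fy']*q[1]/q[2]+c['cy']])
def tri(a,b):
    (p,d),(q,e)=a,b
    d=d/np.linalg.norm(d);e=e/np.linalg.norm(e)
    s=np.linalg.lstsq(np.c_[d,-e],q-p,rcond=None)[0]
    A=p+s[0]*d;B=q+s[1]*e
    return (A+B)/2,np.linalg.norm(A-B)
E
python3 - <<'E'
from h import *
np.set_printoptions(precision=3,suppress=True)
a=env.get_image('top');b=env.get_image('side')
save('top0',a);save('side0',b)
for n in('top','side'):print(env.calibration(n))
print(env.calibration('wrist'));o=env.observe();print(o,env.finger_overhang)
E
```

```text
{'fx': 507.4787367052661, 'fy': 507.4787367052661, 'cx': 287.3236308566102, 'cy': 202.88367026307444, 'position': array([ 0.361, -0.005,  1.497]), 'rotation': array([[-0.021, -0.995,  0.102],
       [-1.   ,  0.022,  0.007],
       [-0.009, -0.101, -0.995]])}
{'fx': 431.7472530289964, 'fy': 431.7472530289964, 'cx': 281.71931517893904, 'cy': 211.50253833270617, 'position': array([0.477, 1.015, 1.052]), 'rotation': array([[-1.   , -0.003,  0.018],
       [-0.015,  0.685, -0.728],
       [-0.01 , -0.728, -0.685]])}
{'fx': 354.73282978628157, 'fy': 354.73282978628157, 'cx': 278.89178414815905, 'cy': 208.50189301730427, 'hand_eye': array([[-0.   , -0.962, -0.273,  0.068],
       [ 1.   , -0.   ,  0.   ,  0.   ],
       [-0.   , -0.273,  0.962, -0.126],
       [ 0.   ,  0.   ,  0.   ,  1.   ]])}
{'time_s': 0.1, 'q': array([-78.513,  21.838,  74.381,   0.   ,  83.86 , -12.335]), 'qvel': array([ 0.019, -0.105, -0.148, -0.005,  0.012,  0.025]), 'joint_efforts': array([  0.004, -44.922, -23.165,  -0.   ,   0.004,  -0.   ]), 'position': array([ 0.222, -0.503,  0.248]), 'tool_rot': array([[ 0.915,  0.404, -0.   ],
       [ 0.404, -0.915,  0.001],
       [ 0.   , -0.001, -1.   ]]), 'ft_force': array([-0.923, -0.289,  0.572]), 'wrist_torque': array([-0.004,  0.008,  0.016]), 'gripper_force': 0.0, 'grip_width': 0.08542038626626194} 0.017
```

View pics/top0.png

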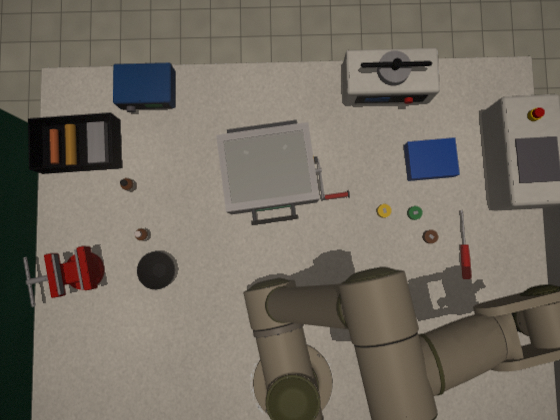

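View pics/side0.png

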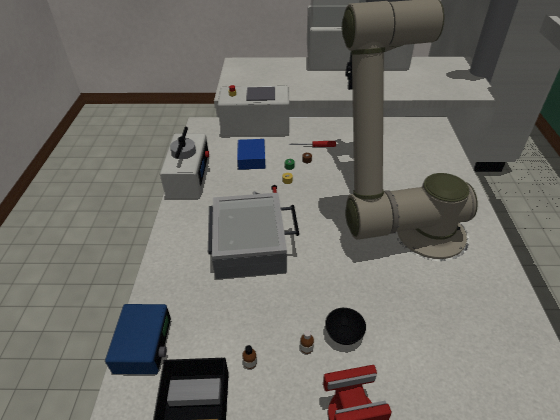

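```bash
cat > m.py <<'E'
from h import *
np.set_printoptions(precision=4,suppress=True)
def blobs(mask,box,mn=15):
    m=np.zeros_like(mask,np.uint8);x0,y0,x1,y1=box;m[y0:y1,x0:x1]=mask[y0:y1,x0:x1]
    n,l,s,c=cv2.connectedComponentsWithStats(m);o=[]
    for i in range(1,n):
        if s[i,4]>=mn:
            ys,xs=np.nonzero(l==i);o.append((s[i,4],c[i],cv2.minAreaRect(np.c_[xs,ys].astype(np.float32)),cv2.minAreaRect(np.c_[xs,ys].astype(np.float32))))
    return sorted(o,key=lambda t:-t[0])
def hsv(im): return cv2.cvtColor(im,cv2.COLOR_RGB2HSV)
E
python3 - <<'E'
from m import *
T=cv2.imread('pics/top0.png')[:,:,::-1].copy();S=cv2.imread('pics/side0.png')[:,:,::-1].copy()
def masks(im):
    h=hsv(im).astype(int);H,s,v=h[...,0],h[...,1],h[...,2]
    return dict(red=((H<6)|(H>172))&(s>140)&(v>70),green=(H>55)&(H<90)&(s>80)&(v>40),dark=v<60)
mt,ms=masks(T),masks(S)
for k,bt,bs in[('red',(310,180,360,210),(255,180,300,200)),('green',(395,195,440,230),(270,150,310,175)),('dark',(240,200,305,226),(280,198,305,240))]:
    t=blobs(mt[k].astype(np.uint8),bt);s=blobs(ms[k].astype(np.uint8),bs,6)
    for n,r in(('T',t),('S',s)):
        for b in r[:3]:print(k,n,b[0],b[1],b[2])
    print(tri(ray('top',*t[0][1]),ray('side',*s[0][1])))
vis=cv2.resize(T[110:240,210:450],None,fx=3.3,fy=3.3,interpolation=cv2.INTER_CUBIC);save('topc',vis)
E
```

```text
red T 79 [335.9114 195.2785] ((336.0400085449219, 195.2799835205078), (3.3941125869750977, 22.344575881958008), 81.8698959350586)
red S 17 [274.0588 189.3529] ((274.0, 189.5), (5.0, 2.0), 90.0)
(array([ 0.5279, -0.1319,  0.0782]), np.float64(0.006216489684585415))
green T 110 [414.7091 212.3273] ((415.0, 212.0), (12.0, 12.0), 90.0)
green S 73 [289.2192 163.8082] ((289.0, 164.0), (10.0, 8.0), 90.0)
(array([ 0.4777, -0.3665,  0.0129]), np.float64(0.0018217115073888715))
dark T 159 [273.7421 219.5597] ((273.94403076171875, 218.9544677734375), (6.172746658325195, 44.68864822387695), 84.14398956298828)
dark T 30 [296.3667 203.6333] ((296.7353210449219, 203.9412078857422), (3.6380343437194824, 15.037208557128906), 75.96376037597656)
dark T 23 [247.1739 210.8261] ((246.64999389648438, 210.54998779296875), (13.038405418395996, 3.9115214347839355), 4.39870548248291)
dark S 153 [292.0654 221.1111] ((289.6907653808594, 220.7398681640625), (30.411439895629883, 13.30500316619873), 81.25383758544922)
(array([0.4639, 0.0435, 0.0957]), np.float64(0.009803337942157805))
```

View pics/topc.png

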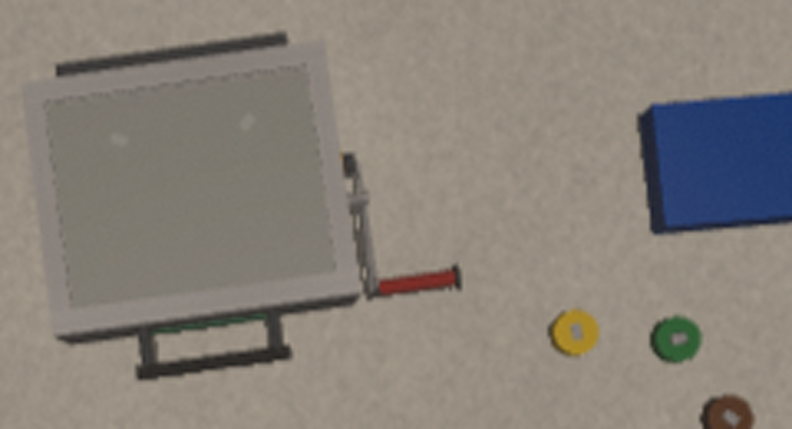

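```bash
python3 - <<'E'
from m import *
f=lambda x,y,z:plane('top',210+x/3.3,110+y/3.3,z)
L=[f(*p,.107) for p in[(25,85),(325,45),(357,296),(60,338)]]
print(np.array(L),np.mean(L,0))
for a,b in((0,1),(3,2),(3,0),(2,1)):
    d=L[b]-L[a];print(np.linalg.norm(d[:2]),np.degrees(np.arctan2(d[1],d[0])))
h=[f(*p,.1) for p in[(138,372),(290,352)]];print('handle',h,np.mean(h,0),np.degrees(np.arctan2(*(h[0]-h[1])[1::-1])))
r=[f(*p,.057) for p in[(375,289),(457,278)]];print('rod',r,np.degrees(np.arctan2(*(r[0]-r[1])[1::-1])))
print('mount',plane('top',414.7,212.3,.025),plane('side',289.2,163.0,.022))
E
```

```text
[[ 0.6963  0.1961  0.107 ]
 [ 0.7248 -0.0587  0.107 ]
 [ 0.5103 -0.0799  0.107 ]
 [ 0.4806  0.1685  0.107 ]] [0.603  0.0565 0.107 ]
0.2564070780504471 -83.61352679824834
0.2501712806984789 -83.19351482174525
0.2174062405785587 7.29388053154323
0.21556326907519266 5.642344855363504
handle [array([0.4513, 0.1044, 0.1   ]), array([ 0.4652, -0.023 ,  0.1   ])] [0.4582 0.0407 0.1   ] 96.24431550471826
rod [array([ 0.5214, -0.0984,  0.057 ]), array([ 0.5293, -0.1695,  0.057 ])] 96.3965651993211
mount [ 0.476  -0.3634  0.025 ] [ 0.4787 -0.3598  0.022 ]
```

Emit:
jog_arm --hand '[0.03,0.03,0.03,0.03,0.03]' --pt "0.0157 0.0362 0" --pt "0.0157 0.0362 0" --pt "0.0157 0.0362 0" --pt "0.0157 0.0362 0" --pt "0.0157 0.0362 0" --yaw '[0.0845,0.0845,0.0845,0.0845,0.0845]' --grip_force 20

```text
time_s: 0.72
position: [0.3009, -0.3208, 0.2481]
tool_rot: [[0.667, 0.745, -0.0], [0.745, -0.667, 0.001], [0.0, -0.001, -1.0]]
ft_force: [0.4, 0.3, -0.3]
grip_width: 0.0296
gripper_force: 0.0
```

Emit:
jog_arm --hand '[0.03,0.03,0.03,0.03,0.03]' --pt "0.0157 0.0362 0" --pt "0.0157 0.0362 0" --pt "0.0157 0.0362 0" --pt "0.0157 0.0362 0" --pt "0.0157 0.0362 0" --yaw '[0.0845,0.0845,0.0845,0.0845,0.0845]'

```text
time_s: 1.35
position: [0.3794, -0.1398, 0.2482]
tool_rot: [[0.303, 0.953, -0.0], [0.953, -0.303, 0.0], [0.0, -0.0, -1.0]]
ft_force: [0.5, -0.1, -0.5]
grip_width: 0.03
gripper_force: 0.0
```

Emit:
jog_arm --hand '[0.03,0.03,0.03,0.03,0.03]' --pt "0.0157 0.0362 0" --pt "0.0157 0.0362 0" --pt "0.0157 0.0362 0" --pt "0.0157 0.0362 0" --pt "0.0157 0.0362 0" --yaw '[0.0845,0.0845,0.0845,0.0845,0.0845]'

```text
time_s: 1.98
position: [0.4579, 0.0412, 0.2481]
tool_rot: [[-0.115, 0.993, -0.0], [0.993, 0.115, 0.0], [0.0, -0.0, -1.0]]
ft_force: [0.2, 0.3, 0.1]
grip_width: 0.0299
gripper_force: 0.0
```

```bash
cat >> h.py <<'E'
def wrist(n):
    o=env.observe(); im=env.get_image('wrist'); save(n,im)
    np.savez('pics/'+n+'.npz',p=o['position'],R=o['tool_rot']); return im
def wray(n,u,v):
    z=np.load('pics/'+n+'.npz');c=env.calibration('wrist');X=np.array(c['hand_eye'])
    d=np.array([(u-c['cx'])/c['fx'],(v-c['cy'])/c['fy'],1.]);R=z['R']
    return z['p']+R@X[:3,3],R@X[:3,:3]@d
def wplane(n,u,v,z):
    p,d=wray(n,u,v);return p+d*(z-p[2])/d[2]
def st():
    o=env.observe();np.set_printoptions(precision=4,suppress=True)
    print(o['time_s'],o['position'],o['ft_force'],o['wrist_torque'],o['grip_width'],o['gripper_force'],'q',o['q'],'yawx',np.degrees(np.arctan2(o['tool_rot'][1,0],o['tool_rot'][0,0])))
E
python3 -c "
from h import *
wrist('w1');save('top1',env.get_image('top'));st()"
```

```text
2.075 [0.4582 0.0424 0.248 ] [ 0.2409  0.0144 -0.3479] [-0.0407 -0.0129  0.0346] 0.02999468181057551 0.0 q [ -9.5302  12.792   87.7456   0.0388  79.4941 -16.2797] yawx 96.7423867209957
```

View pics/w1.png

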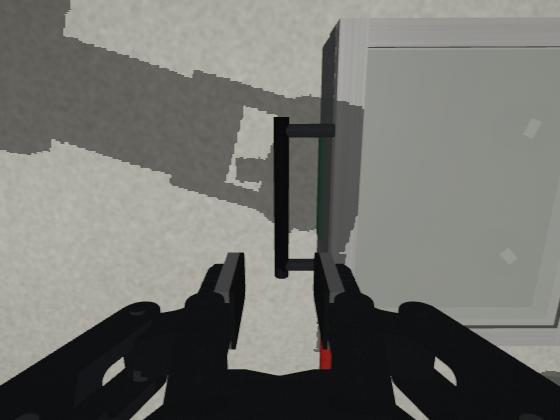

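```bash
python3 - <<'E'
from h import *
np.set_printoptions(precision=4,suppress=True)
a=wplane('w1',281.5,119,.1);b=wplane('w1',282,275,.1)
print(a,b,(a+b)/2,np.linalg.norm(a-b),np.degrees(np.arctan2(a[1]-b[1],a[0]-b[0])))
# height: top view vs wrist
for (u,v),n in(((281.5,119),'L'),((282,275),'R')):
    tp={'L':(210+138/3.3,110+372/3.3),'R':(210+290/3.3,110+352/3.3)}[n]
    print(tri(wray('w1',u,v),ray('top',*tp)))
E
```

```text
[0.4514 0.1015 0.1   ] [ 0.4669 -0.0261  0.1   ] [0.4591 0.0377 0.1   ] 0.12852571636776985 96.90945492614726
(array([0.4506, 0.1024, 0.1207]), np.float64(0.001455539999092761))
(array([ 0.4656, -0.023 ,  0.1063]), np.float64(0.0017199190069737407))
```

Emit:
jog_arm --hand '[0.03,0.03,0.03,0.03,0.03]' --pt "0.001 -0.003 -0.04" --pt "0 0 -0.04" --pt "0 0 -0.04" --pt "0 0 -0.02" --pt "0 0 -0.01" --yaw '[0,0,0,0,0]'

```text
time_s: 2.7
position: [0.4582, 0.0364, 0.0974]
tool_rot: [[-0.111, 0.994, -0.002], [0.994, 0.111, 0.0], [0.0, -0.002, -1.0]]
ft_force: [0.4, -1.0, -0.3]
grip_width: 0.0296
gripper_force: 0.0
```

Emit:
jog_arm --hand '[0.022,0.018,0.012,0.008,0.008]' --pt "0 0 0" --pt "0 0 0" --pt "0 0 0" --pt "0 0 0" --pt "0 0 0" --yaw '[0,0,0,0,0]' --grip_force 20

```text
time_s: 3.32
position: [0.4599, 0.0368, 0.0992]
tool_rot: [[-0.112, 0.994, 0.004], [0.994, 0.112, -0.0], [-0.001, 0.004, -1.0]]
ft_force: [5.3, 1.4, 4.1]
grip_width: 0.0111
gripper_force: 19.9
```

```bash
python3 -c "
from h import *
st()"
```

```text
3.325 [0.4599 0.0368 0.0992] [5.3008 1.4119 4.1463] [ 0.2161 -0.8051  0.1041] 0.011135099612251242 19.913851618766785 q [-10.1903  23.4608 100.9092   0.0194  55.4111 -16.645 ] yawx 96.44359350036216
```

```bash
python3 - <<'E'
import numpy as np
t=np.arange(21)*.0525;x=.26*(1-np.cos(t));z=.26*np.sin(t);c=np.radians(6.6)
d=np.c_[np.diff(x)*np.cos(c),np.diff(x)*np.sin(c),np.diff(z)].round(4).tolist()
for i in range(0,20,5):print(d[i:i+5])
E
```

```text
[[0.0004, 0.0, 0.0136], [0.0011, 0.0001, 0.0136], [0.0018, 0.0002, 0.0135], [0.0025, 0.0003, 0.0134], [0.0032, 0.0004, 0.0133]]
[[0.0039, 0.0004, 0.0131], [0.0045, 0.0005, 0.0129], [0.0052, 0.0006, 0.0126], [0.0059, 0.0007, 0.0123], [0.0065, 0.0008, 0.012]]
[[0.0071, 0.0008, 0.0116], [0.0077, 0.0009, 0.0112], [0.0083, 0.001, 0.0108], [0.0088, 0.001, 0.0104], [0.0094, 0.0011, 0.0099]]
[[0.0099, 0.0011, 0.0094], [0.0103, 0.0012, 0.0088], [0.0108, 0.0012, 0.0083], [0.0112, 0.0013, 0.0077], [0.0116, 0.0013, 0.0071]]
```

Emit:
jog_arm --hand '[0.008,0.008,0.008,0.008,0.008]' --pt "0.0004 0.0 0.0136" --pt "0.0011 0.0001 0.0136" --pt "0.0018 0.0002 0.0135" --pt "0.0025 0.0003 0.0134" --pt "0.0032 0.0004 0.0133" --yaw '[0,0,0,0,0]'

```text
time_s: 3.95
position: [0.4688, 0.0378, 0.1662]
tool_rot: [[-0.112, 0.994, 0.003], [0.994, 0.112, -0.0], [-0.0, 0.003, -1.0]]
ft_force: [12.0, 0.7, -7.6]
grip_width: 0.0112
gripper_force: 20.2
```

Emit:
jog_arm --hand '[0.008,0.008,0.008,0.008,0.008]' --pt "0.0039 0.0004 0.0131" --pt "0.0045 0.0005 0.0129" --pt "0.0052 0.0006 0.0126" --pt "0.0059 0.0007 0.0123" --pt "0.0065 0.0008 0.012" --yaw '[0,0,0,0,0]'

```text
time_s: 4.58
position: [0.4945, 0.0409, 0.2282]
tool_rot: [[-0.112, 0.994, 0.001], [0.994, 0.112, 0.0], [0.0, 0.001, -1.0]]
ft_force: [11.9, -0.8, -12.5]
grip_width: 0.0114
gripper_force: 19.9
```

Emit:
jog_arm --hand '[0.008,0.008,0.008,0.008,0.008]' --pt "0.0081 0.0008 0.0111" --pt "0.0087 0.0009 0.0107" --pt "0.0093 0.001 0.0103" --pt "0.0093 0.001 0.0101" --pt "0.0094 0.0011 0.0099" --yaw '[0,0,0,0,0]'

```text
time_s: 5.2
position: [0.5346, 0.0456, 0.2819]
tool_rot: [[-0.112, 0.994, -0.01], [0.994, 0.112, -0.001], [-0.0, -0.01, -1.0]]
ft_force: [-20.7, -2.3, 15.8]
grip_width: 0.0111
gripper_force: 22.0
```

```bash
python3 -c "
from h import *
st();save('side2',env.get_image('side'))"
```

```text
5.2 [0.5346 0.0456 0.2819] [-20.6916  -2.325   15.7806] [-0.382   3.4258  0.085 ] 0.011108887966253395 21.976577192544937 q [ -7.7056  19.4244  72.4187  -0.1402  88.7016 -14.1508] yawx 96.44900361403076
```

Emit:
jog_arm --hand '[0.008,0.008,0.008,0.008,0.008]' --pt "0.008 0.0009 0.0113" --pt "0.0103 0.0012 0.0088" --pt "0.0108 0.0012 0.0083" --pt "0.0112 0.0013 0.0077" --pt "0.0116 0.0013 0.0071" --yaw '[0,0,0,0,0]'

```text
time_s: 5.88
position: [0.5888, 0.052, 0.3253]
tool_rot: [[-0.113, 0.994, -0.003], [0.994, 0.113, 0.0], [0.0, -0.003, -1.0]]
ft_force: [-7.6, 1.4, 8.4]
grip_width: 0.0111
gripper_force: 20.8
```

Emit:
jog_arm --hand '[0.008,0.008,0.008,0.008,0.008]' --pt "0.0023 0.0003 0.0025" --pt "0.0027 0.0003 0.0015" --pt "0.0027 0.0003 0.0015" --pt "0.0028 0.0003 0.0014" --pt "0.0028 0.0003 0.0014" --yaw '[0,0,0,0,0]'

```text
time_s: 6.5
position: [0.6026, 0.0536, 0.3327]
tool_rot: [[-0.113, 0.994, -0.002], [0.994, 0.113, 0.001], [0.001, -0.002, -1.0]]
ft_force: [-5.4, 3.2, 4.9]
grip_width: 0.0109
gripper_force: 20.6
```

```bash
python3 - <<'E'
from m import *
T=env.get_image('top');S=env.get_image('side');save('top3',T);save('side3',S)
def red(im,box):
    h=hsv(im).astype(int);m=((h[...,0]<7)|(h[...,0]>170))&(h[...,1]>110)&(h[...,2]>50)
    return blobs(m.astype(np.uint8),box,6)
t=red(T,(290,110,400,210));s=red(S,(200,120,320,205))
for b in t[:3]:print('T',b[0],b[1],b[2])
for b in s[:4]:print('S',b[0],b[1],b[2])
a=cv2.resize(T[90:230,215:375],None,fx=2.5,fy=2.5,interpolation=cv2.INTER_CUBIC);b=cv2.resize(S[100:260,180:340],None,fx=2.5,fy=2.5,interpolation=cv2.INTER_CUBIC)
save('c3',np.hstack([cv2.copyMakeBorder(a,0,50,0,0,0),b]))
E
```

```text
T 108 [333.8611 154.9074] ((333.9046936035156, 154.8643035888672), (4.351319789886475, 24.47617530822754), 81.46923065185547)
S 42 [316.  143.5] ((316.0, 143.5), (5.0, 6.0), 90.0)
S 23 [206.5652 153.3913] ((206.5, 153.5), (5.0, 3.0), 90.0)
```

View pics/c3.png

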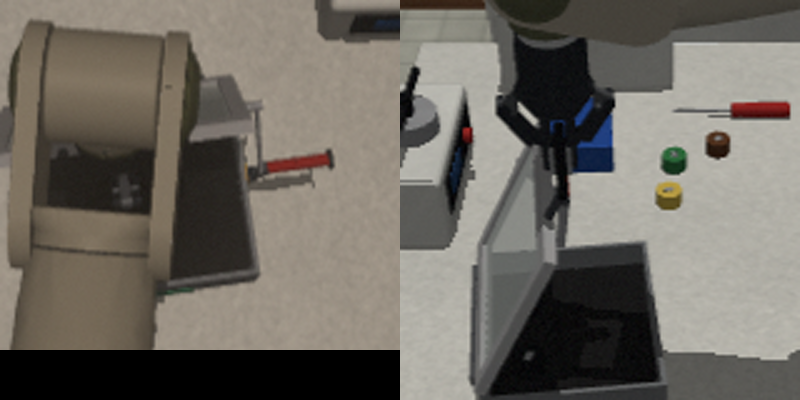

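```bash
cat >> h.py <<'E'
O=np.array([.608,.056,0]);psi=np.radians(6.6);C=np.array([[np.cos(psi),-np.sin(psi),0],[np.sin(psi),np.cos(psi),0],[0,0,1]])
tocase=lambda P:C.T@(np.array(P)-O)
toworld=lambda P:C@np.array(P)+O
E
python3 - <<'E'
from h import *
np.set_printoptions(precision=4,suppress=True)
for uv,zs in (((335.9,195.3),(.04,.057,.07)),((333.9,154.9),(.1,.12,.14,.16))):
    for z in zs:
        q=tocase(plane('top',*uv,z));d=q-[.01,0,.04];print(q,'r',np.hypot(d[0],d[2]),'ang',np.arctan2(d[2],d[0]))
print(tri(ray('top',333.9,154.9),ray('side',244,172)))
E
```

```text
[-0.1004 -0.1807  0.04  ] r 0.11037492828840614 ang 3.141592653589793
[-0.1021 -0.179   0.057 ] r 0.11342441148101216 ang 2.991146205840735
[-0.1035 -0.1777  0.07  ] r 0.11739338675611409 ang 2.8831750461819023
[ 0.0065 -0.1856  0.1   ] r 0.06010220304375439 ang 1.6291224725771836
[ 0.0028 -0.1834  0.12  ] r 0.08032361746465812 ang 1.6605919694786502
[-0.0009 -0.1812  0.14  ] r 0.1005925669561699 ang 1.67939241755762
[-0.0046 -0.179   0.16  ] r 0.12088514310444025 ang 1.6918841950812953
(array([ 0.6265, -0.1223,  0.1618]), np.float64(0.005494633668184152))
```

```bash
python3 - <<'E'
import numpy as np
from scipy.optimize import least_squares,brentq
H=np.array([110,100.])
def rot(P,t): # lid opens: -x goes up
    d=P-H;c,s=np.cos(t),np.sin(t);return H+np.array([c*d[0]+s*d[1],-s*d[0]+c*d[1]])
for zf in(33,40,47):
  for a1 in (1.66,1.69,1.72):
    F=np.array([10,zf]);k=lambda a:F+114*np.array([np.cos(a),np.sin(a)])
    K0=np.array([-103,0.]);K0[1]=zf+17;K0=F+(K0-F)*114/np.linalg.norm(K0-F);K1=k(a1)
    ang=lambda P,K:np.arctan2(*((P-K)[::-1]))-np.arctan2(*((K-F)[::-1]))
    def f(v):
        P=v[:2];L=v[2];
        return[np.linalg.norm(P-K0)-L,np.linalg.norm(rot(P,1.108)-K1)-L,100*((abs((ang(P,K0)+np.pi)%(2*np.pi)-np.pi))-2.46)]
    best=min((least_squares(f,g) for g in([-20,100,90],[40,100,140],[0,80,110],[-50,100,60])),key=lambda r:r.cost)
    P=best.x[:2];L=best.x[2]
    D=lambda t:np.linalg.norm(rot(P,t)-F)
    try:
        ts=brentq(lambda t:D(t)-114-L,1.0,1.6);g=lambda b:brentq(lambda t:D(t)**2-(114**2+L*L+2*114*L*np.cos(b)),.9,ts)
        s=rot(P,ts)-F;print(zf,a1,best.cost.round(3),best.x.round(1),'ts',round(ts,3),'lock',round(ts-g(.4),3),'ang straight',np.arctan2(s[1],s[0]).round(3))
    except Exception as e:print(zf,a1,best.cost,best.x,e)
E
```

```text
33 1.66 0.0 [-28.7  93.6  85.9] ts 1.213 lock 0.047 ang straight 1.341
33 1.69 0.0 [-27.   94.6  87.9] ts 1.249 lock 0.049 ang straight 1.313
33 1.72 0.0 [-25.   95.8  90.3] ts 1.293 lock 0.052 ang straight 1.278
40 1.66 0.0 [-28.7 100.6  86. ] ts 1.249 lock 0.049 ang straight 1.283
40 1.69 0.0 [-26.6 101.8  88.4] ts 1.294 lock 0.052 ang straight 1.247
40 1.72 0.0 [-24.1 103.3  91.2] ts 1.349 lock 0.055 ang straight 1.204
47 1.66 0.0 [-28.  108.   86.7] ts 1.297 lock 0.051 ang straight 1.213
47 1.69 0.0 [-25.4 109.5  89.7] ts 1.354 lock 0.055 ang straight 1.167
47 1.72 0.0 [-22.5 111.2  93.1] ts 1.425 lock 0.06 ang straight 1.112
```

Emit:
jog_arm --hand '[0.008,0.008,0.008,0.008,0.008]' --pt "0.0018 0.0002 0.0014" --pt "0.002 0.0002 0.001" --pt "0.002 0.0002 0.0009" --pt "0.002 0.0002 0.0009" --pt "0.002 0.0002 0.0009" --yaw '[0,0,0,0,0]'

```text
time_s: 7.22
position: [0.6127, 0.0547, 0.3375]
tool_rot: [[-0.113, 0.994, -0.002], [0.994, 0.113, 0.001], [0.001, -0.002, -1.0]]
ft_force: [-4.6, 4.1, 4.6]
grip_width: 0.0113
gripper_force: 20.5
```

```bash
cat >> m.py <<'E'
def redblob(im,box):
    h=hsv(im).astype(int);m=((h[...,0]<7)|(h[...,0]>170))&(h[...,1]>110)&(h[...,2]>50)
    return blobs(m.astype(np.uint8),box,6)
def knee(zf=.04):
    b=redblob(env.get_image('top'),(290,80,400,215))[0]
    best=None
    for z in np.arange(.06,.17,.0005):
        q=tocase(plane('top',*b[1],z));r=np.hypot(q[0]-.01,z-zf)
        if best is None or abs(r-.114)<best[0]:best=(abs(r-.114),q,np.arctan2(z-zf,q[0]-.01))
    print('knee',b[0],b[1],best)
def lid():
    o=env.observe();p=o['position'];f=o['ft_force'];x=(p-[.4599,.0368,.0992])@C[:,0];z=p[2]-.0992
    t=np.arctan2(z,.26-x);fx=f@C[:,0]
    print('lid',t,'r',np.hypot(z,.26-x),'Ft',fx*np.sin(t)+f[2]*np.cos(t),'Fr',-fx*np.cos(t)+f[2]*np.sin(t),'t',o['time_s'])
E
python3 -c "
from m import *
lid();knee()"
```

```text
lid 1.1516520536951227 r 0.26088894928099826 Ft -1.915937497697985 Fr 5.841425535808965 t 7.225
knee 106 [333.9623 151.934 ] (np.float64(0.00013335782576311128), array([ 0.0045, -0.181 ,  0.154 ]), np.float64(1.6191422936507343))
```

Emit:
jog_arm --hand '[0.008,0.008,0.008,0.008,0.008]' --pt "0.0011 0.0001 0.0006" --pt "0.0011 0.0001 0.0006" --pt "0.0011 0.0001 0.0006" --pt "0.0011 0.0001 0.0006" --pt "0.0011 0.0001 0.0006" --yaw '[0,0,0,0,0]'

```text
time_s: 7.9
position: [0.6183, 0.0554, 0.34]
tool_rot: [[-0.113, 0.994, -0.002], [0.994, 0.113, 0.001], [0.002, -0.002, -1.0]]
ft_force: [-2.8, 4.0, 0.9]
grip_width: 0.0113
gripper_force: 20.3
```

```bash
python3 -c "
from m import *
lid();knee()"
```

```text
lid 1.1753056254437195 r 0.26090698606056467 Ft -1.8255069995933686 Fr 1.695701501642098 t 7.9
knee 106 [333.3774 150.283 ] (np.float64(3.1097218803899374e-06), array([ 0.0092, -0.1801,  0.154 ]), np.float64(1.5781824816857932))
```

Emit:
jog_arm --hand '[0.008,0.008,0.008,0.008,0.008]' --pt "0.0015 0.0002 0.0006" --pt "0.0015 0.0002 0.0006" --pt "0.0015 0.0002 0.0006" --pt "0.0015 0.0002 0.0006" --pt "0.0015 0.0002 0.0006" --yaw '[0,0,0,0,0]'

```text
time_s: 8.57
position: [0.6259, 0.0562, 0.3432]
tool_rot: [[-0.113, 0.994, -0.002], [0.994, 0.113, 0.001], [0.001, -0.002, -1.0]]
ft_force: [-3.1, 3.7, 1.4]
grip_width: 0.0109
gripper_force: 20.3
```

```bash
python3 -c "
from m import *
lid();knee()"
```

```text
lid 1.2070377556235723 r 0.26107170578274275 Ft -2.0126790073059917 Fr 2.2944891675121855 t 8.575
knee 107 [333.0467 147.9533] (np.float64(0.00013624582871157864), array([ 0.0156, -0.1802,  0.154 ]), np.float64(1.52193018793325))
```

Emit:
jog_arm --hand '[0.008,0.008,0.008,0.008,0.008]' --pt "0.0012 0.0002 0.0004" --pt "0.0012 0.0002 0.0004" --pt "0.0012 0.0002 0.0004" --pt "0.0012 0.0002 0.0004" --pt "0.0012 0.0002 0.0004" --yaw '[0,0,0,0,0]'

```text
time_s: 9.25
position: [0.6322, 0.0569, 0.3455]
tool_rot: [[-0.113, 0.994, -0.001], [0.994, 0.113, 0.0], [0.001, -0.001, -1.0]]
ft_force: [-3.3, 3.3, 2.1]
grip_width: 0.0111
gripper_force: 20.4
```

```bash
python3 -c "
from m import *
lid();knee()"
```

```text
lid 1.2328487017685226 r 0.26103348271207616 Ft -1.9969295536054141 Fr 2.950466808488221 t 9.25
knee 106 [332.4906 145.8679] (np.float64(8.341453860408188e-05), array([ 0.0215, -0.1796,  0.1535]), np.float64(1.469620300363458))
```

Emit:
jog_arm --hand '[0.008,0.008,0.008,0.008,0.008]' --pt "0.0009 0.0001 0.0003" --pt "0.0009 0.0001 0.0003" --pt "0.0009 0.0001 0.0003" --pt "0.0009 0.0001 0.0003" --pt "0.0009 0.0001 0.0003" --yaw '[0,0,0,0,0]'

```text
time_s: 9.93
position: [0.6368, 0.0574, 0.347]
tool_rot: [[-0.113, 0.994, -0.0], [0.994, 0.113, 0.001], [0.001, -0.0, -1.0]]
ft_force: [-3.4, 4.7, 3.9]
grip_width: 0.0112
gripper_force: 20.5
```

```bash
python3 -c "
from m import *
lid();knee()"
```

```text
lid 1.2515959577726257 r 0.26096138445194966 Ft -1.4372707442658144 Fr 4.618657633017062 t 9.925
knee 105 [332.4286 144.1333] (np.float64(0.0001760977244599643), array([ 0.0263, -0.1802,  0.153 ]), np.float64(1.4271407114208894))
```

Emit:
jog_arm --hand '[0.008,0.008,0.008,0.008,0.008]' --pt "0.0009 0.0001 0.0003" --pt "0.0009 0.0001 0.0003" --pt "0.0009 0.0001 0.0003" --pt "0.0009 0.0001 0.0002" --pt "0.0009 0.0001 0.0002" --yaw '[0,0,0,0,0]'

```text
time_s: 10.6
position: [0.6414, 0.0579, 0.3484]
tool_rot: [[-0.113, 0.994, 0.0], [0.994, 0.113, 0.001], [0.0, 0.0, -1.0]]
ft_force: [-2.3, 4.7, 3.3]
grip_width: 0.0111
gripper_force: 20.6
```

```bash
python3 -c "
from m import *
lid();knee()"
```

```text
lid 1.2698732475414582 r 0.26088018415654707 Ft -0.7146097576142468 Fr 3.7269285367820957 t 10.6
knee 109 [332.0917 142.3119] (np.float64(6.73623913542698e-05), array([ 0.0316, -0.1801,  0.152 ]), np.float64(1.380118266420838))
```

Emit:
jog_arm --hand '[0.008,0.008,0.008,0.008,0.008]' --pt "0.0008 0.0001 0.0002" --pt "0.0008 0.0001 0.0002" --pt "0.0008 0.0001 0.0002" --pt "0.0008 0.0001 0.0002" --pt "0.0008 0.0001 0.0002" --yaw '[0,0,0,0,0]'

```text
time_s: 11.28
position: [0.6454, 0.0584, 0.3495]
tool_rot: [[-0.113, 0.994, 0.0], [0.994, 0.113, 0.0], [0.0, 0.001, -1.0]]
ft_force: [-2.5, 4.5, 3.8]
grip_width: 0.0111
gripper_force: 20.7
```

```bash
python3 -c "
from m import *
lid();knee()"
```

```text
lid 1.286156495102262 r 0.26074792014653403 Ft -0.7633460530747671 Fr 4.220639485210074 t 11.275
knee 106 [331.7736 140.2547] (np.float64(9.454248011636635e-05), array([ 0.0376, -0.1802,  0.1505]), np.float64(1.32565391084595))
```

Emit:
jog_arm --hand '[0.008,0.008,0.008,0.008,0.008]' --pt "0.0005 0.0001 0.0001" --pt "0.0005 0.0001 0.0001" --pt "0.0005 0.0001 0.0001" --pt "0.0005 0 0.0002" --pt "0.0005 0 0.0001" --yaw '[0,0,0,0,0]'

```text
time_s: 11.95
position: [0.6481, 0.0587, 0.3501]
tool_rot: [[-0.113, 0.994, 0.001], [0.994, 0.113, 0.001], [0.0, 0.001, -1.0]]
ft_force: [-1.0, 5.4, 4.7]
grip_width: 0.0112
gripper_force: 20.8
```

```bash
python3 -c "
from m import *
lid();knee()"
```

```text
lid 1.2968232017934571 r 0.2606474459097288 Ft 0.911968209060282 Fr 4.675149458990893 t 11.95
knee 105 [331.0286 137.8   ] (np.float64(1.7792118780834976e-05), array([ 0.045 , -0.1794,  0.1485]), np.float64(1.2584196908811127))
```

Emit:
jog_arm --hand '[0.008,0.008,0.008,0.008,0.008]' --pt "0.0004 0.0001 0.0001" --pt "0.0004 0 0.0001" --pt "0.0003 0 0.0001" --pt "0 0 0" --pt "0 0 0" --yaw '[0,0,0,0,0]'

```text
time_s: 12.62
position: [0.6486, 0.0588, 0.3503]
tool_rot: [[-0.113, 0.994, -0.001], [0.994, 0.113, 0.0], [0.0, -0.001, -1.0]]
ft_force: [-4.6, 4.9, 4.0]
grip_width: 0.0116
gripper_force: 20.8
```

```bash
python3 -c "
from m import *
lid();knee()"
```

```text
lid 1.2989699313390974 r 0.2606340753276096 Ft -2.7940197590716442 Fr 4.975084365668687 t 12.625
knee 105 [330.4095 134.4095] (np.float64(5.266974803241897e-05), array([ 0.0554, -0.1796,  0.1445]), np.float64(1.1607199521173437))
```

Emit:
jog_arm --hand '[0.008,0.008,0.008,0.008,0.008]' --pt "-0.0006 -0.0001 -0.0002" --pt "-0.0008 -0.0001 -0.0002" --pt "-0.0008 -0.0001 -0.0002" --pt "-0.0008 -0.0001 -0.0002" --pt "-0.0008 -0.0001 -0.0002" --yaw '[0,0,0,0,0]'

```text
time_s: 13.3
position: [0.645, 0.0584, 0.3492]
tool_rot: [[-0.113, 0.994, -0.0], [0.994, 0.113, 0.001], [0.001, -0.0, -1.0]]
ft_force: [-3.8, 5.9, 4.8]
grip_width: 0.0111
gripper_force: 20.7
```

```bash
python3 -c "
from m import *
lid();knee()"
```

```text
lid 1.2843320650501702 r 0.26062578603773345 Ft -1.6447544616455385 Fr 5.438609753479587 t 13.3
knee 106 [330.3302 133.    ] (np.float64(5.2082418045343304e-05), array([ 0.0598, -0.1801,  0.1425]), np.float64(1.1187010905944852))
```

Emit:
jog_arm --hand '[0.008,0.008,0.008,0.008,0.008]' --pt "-0.0013 -0.0001 -0.0004" --pt "-0.0013 -0.0001 -0.0004" --pt "-0.0013 -0.0002 -0.0004" --pt "-0.0013 -0.0002 -0.0004" --pt "-0.0013 -0.0002 -0.0004" --yaw '[0,0,0,0,0]'

```text
time_s: 13.98
position: [0.6386, 0.0576, 0.3472]
tool_rot: [[-0.113, 0.994, 0.0], [0.994, 0.113, 0.001], [0.001, 0.0, -1.0]]
ft_force: [-3.0, 5.2, 4.0]
grip_width: 0.0112
gripper_force: 20.7
```

```bash
python3 -c "
from m import *
lid();knee()"
```

```text
lid 1.258574316634867 r 0.26061776552448773 Ft -1.0323166383721305 Fr 4.501075002767138 t 13.975
knee 101 [329.6535 131.7525] (np.float64(5.17847407962152e-05), array([ 0.0639, -0.179 ,  0.1405]), np.float64(1.0783494822660928))
```

Nearly at the lock; ease down the last bit watching the force reverse.

Emit:
jog_arm --hand '[0.008,0.008,0.008,0.008,0.008]' --pt "-0.0006 -0.0001 -0.0002" --pt "-0.0006 -0.0001 -0.0002" --pt "-0.0006 -0.0001 -0.0002" --pt "-0.0004 0 -0.0001" --pt "0 0 0" --yaw '[0,0,0,0,0]'

```text
time_s: 14.65
position: [0.6367, 0.0574, 0.3466]
tool_rot: [[-0.113, 0.994, 0.001], [0.994, 0.113, 0.001], [0.001, 0.001, -1.0]]
ft_force: [-2.2, 5.1, 3.4]
grip_width: 0.0115
gripper_force: 20.7
```

```bash
python3 -c "
from m import *
lid();knee()"
```

```text
lid 1.2505980360055833 r 0.2606215394851217 Ft -0.4753635048100615 Fr 3.7384012628880035 t 14.65
knee 103 [329.6505 131.5437] (np.float64(5.86527676989107e-05), array([ 0.0646, -0.1792,  0.14  ]), np.float64(1.0709255944597664))
```

Emit:
jog_arm --hand '[0.008,0.008,0.008,0.008,0.008]' --pt "-0.0006 -0.0001 -0.0002" --pt "-0.0006 -0.0001 -0.0002" --pt "-0.0006 -0.0001 -0.0002" --pt "0 0 0" --pt "0 0 0" --yaw '[0,0,0,0,0]'

```text
time_s: 15.32
position: [0.6352, 0.0572, 0.3461]
tool_rot: [[-0.113, 0.994, 0.002], [0.994, 0.113, 0.001], [0.001, 0.002, -1.0]]
ft_force: [-0.9, 7.1, 4.3]
grip_width: 0.0109
gripper_force: 20.7
```

```bash
python3 -c "
from m import *
lid();knee()"
```

```text
lid 1.2446524315613443 r 0.26061767067978076 Ft 1.2388774091725652 Fr 4.069664529434379 t 15.325
knee 102 [329.7647 131.5196] (np.float64(4.755758716296077e-05), array([ 0.0646, -0.1795,  0.14  ]), np.float64(1.070747340111469))
```

Emit:
jog_arm --hand '[0.014,0.018,0.024,0.03,0.034]' --pt "0 0 0" --pt "0 0 0" --pt "0 0 0" --pt "0 0 0" --pt "0 0 0" --yaw '[0,0,0,0,0]'

```text
time_s: 16.0
position: [0.6348, 0.0565, 0.3457]
tool_rot: [[-0.112, 0.994, -0.0], [0.994, 0.112, -0.0], [-0.0, -0.0, -1.0]]
ft_force: [-0.4, 0.8, 0.2]
grip_width: 0.0341
gripper_force: 0.0
```

```bash
python3 -c "
from m import *
lid();knee();st()"
```

```text
lid 1.242202291303338 r 0.26040315151150756 Ft -0.2673957051872524 Fr 0.31903901424721726 t 16.0
knee 102 [329.7647 131.5196] (np.float64(4.755758716296077e-05), array([ 0.0646, -0.1795,  0.14  ]), np.float64(1.070747340111469))
16.05 [0.6348 0.0565 0.3457] [0.0461 0.3666 0.2615] [-0.0328  0.0381  0.0355] 0.0340087989100122 0.0 q [ -5.5366  29.0724  46.654   -0.005  104.2747 -11.9797] yawx 96.44184902647753
```

Emit:
jog_arm --hand '[0.034,0.034,0.034,0.034,0.034]' --pt "0 0 0.008" --pt "0 0 0.01" --pt "0 0 0.012" --pt "0 0 0.012" --pt "0 0 0.012" --yaw '[0,0,0,0,0]'

```text
time_s: 16.68
position: [0.6347, 0.0566, 0.4008]
tool_rot: [[-0.112, 0.994, 0.001], [0.994, 0.112, -0.0], [-0.0, 0.001, -1.0]]
ft_force: [0.5, 0.2, -0.5]
grip_width: 0.0341
gripper_force: 0.0
```

Emit:
jog_arm --hand '[0.06,0.06,0.06,0.06,0.06]' --pt "-0.03 0 0.004" --pt "-0.04 0 0" --pt "-0.045 0 0" --pt "-0.045 0 0" --pt "-0.04 0 0" --yaw '[0,0,0,0,0]'

```text
time_s: 17.3
position: [0.4332, 0.0567, 0.4046]
tool_rot: [[-0.112, 0.994, 0.001], [0.994, 0.112, -0.0], [-0.0, 0.001, -1.0]]
ft_force: [-1.0, 0.4, 0.4]
grip_width: 0.0598
gripper_force: 0.0
```

Emit:
jog_arm --hand '[0.06,0.06,0.06,0.06,0.06]' --pt "0.0042 -0.042 -0.01" --pt "0.0042 -0.042 -0.02" --pt "0.0042 -0.042 -0.02" --pt "0.0042 -0.042 -0.02" --pt "0.0042 -0.042 -0.02" --yaw '[-0.157,-0.157,-0.157,-0.157,-0.157]'

```text
time_s: 17.92
position: [0.4559, -0.155, 0.3139]
tool_rot: [[0.627, 0.779, 0.001], [0.779, -0.627, -0.001], [0.0, 0.001, -1.0]]
ft_force: [0.5, -0.3, -0.6]
grip_width: 0.0598
gripper_force: 0.0
```

Emit:
jog_arm --hand '[0.06,0.06,0.06,0.06,0.06]' --pt "0.0042 -0.042 -0.02" --pt "0.0042 -0.042 -0.02" --pt "0.0042 -0.042 -0.02" --pt "0.0042 -0.042 -0.02" --pt "0.0042 -0.042 -0.02" --yaw '[-0.157,-0.157,-0.157,-0.157,-0.157]'

```text
time_s: 18.55
position: [0.477, -0.3651, 0.2137]
tool_rot: [[0.994, 0.108, 0.001], [0.108, -0.994, -0.001], [0.0, 0.001, -1.0]]
ft_force: [0.3, 0.2, 1.2]
grip_width: 0.0598
gripper_force: 0.0
```

```bash
cat > g.py <<'E'
from m import *
def green(n):
    h=hsv(wrist(n)).astype(int);m=(h[...,0]>50)&(h[...,0]<95)&(h[...,1]>70)&(h[...,2]>30)
    b=blobs(cv2.morphologyEx(m.astype(np.uint8),cv2.MORPH_CLOSE,np.ones((15,15))),(0,0,560,420),200)
    for x in b[:2]:print(x[0],x[1],x[2])
    return b
E
python3 -c "
from g import *
st();b=green('w4');print(wplane('w4',*b[0][1],.02))"
```

```text
18.55 [ 0.477  -0.3651  0.2137] [0.3472 0.1989 1.1827] [ 0.0445 -0.0527 -0.0328] 0.05975502528683008 0.0 q [-48.7154  28.3292  69.2951   0.0024  82.3295  35.0966] yawx 6.187627341931645
1557 [281.8099 185.7649] ((282.0, 185.5), (45.0, 42.0), 90.0)
[ 0.4762 -0.3687  0.02  ]
```

View pics/w4.png

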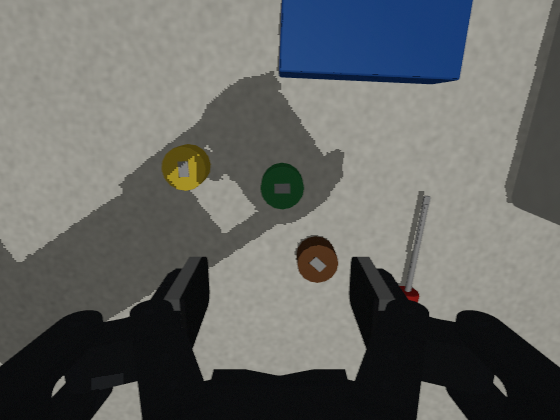

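Emit:
jog_arm --hand '[0.06,0.06,0.06,0.06,0.06]' --pt "-0.0008 -0.002 -0.05" --pt "0 0 -0.05" --pt "0 0 -0.05" --pt "0 0 -0.03" --pt "0 0 -0.0115" --yaw '[0,0,0,0,0]'

```text
time_s: 19.23
position: [0.4759, -0.3652, 0.0211]
tool_rot: [[0.994, 0.113, -0.001], [0.113, -0.994, 0.002], [-0.001, -0.002, -1.0]]
ft_force: [0.4, -0.4, 1.3]
grip_width: 0.0601
gripper_force: 0.0
```

Emit:
jog_arm --hand '[0.055,0.048,0.042,0.036,0.034]' --pt "0 0 0" --pt "0 0 0" --pt "0 0 0" --pt "0 0 0" --pt "0 0 0" --yaw '[0,0,0,0,0]' --grip_force 25

```text
time_s: 19.85
position: [0.4764, -0.366, 0.0236]
tool_rot: [[0.994, 0.113, 0.002], [0.113, -0.994, -0.002], [0.001, 0.002, -1.0]]
ft_force: [0.0, 0.2, 6.9]
grip_width: 0.038
gripper_force: 24.7
```

Emit:
jog_arm --hand '[0.034,0.034,0.034,0.034,0.034]' --pt "0 0 0.02" --pt "0 0 0.03" --pt "0 0 0.035" --pt "0 0 0.035" --pt "0 0 0.017" --yaw '[0,0,0,0,0]'

```text
time_s: 20.48
position: [0.4762, -0.3657, 0.1617]
tool_rot: [[0.994, 0.113, 0.002], [0.113, -0.994, -0.002], [0.002, 0.003, -1.0]]
ft_force: [0.2, 0.3, -1.4]
grip_width: 0.0378
gripper_force: 25.4
```

Emit:
jog_arm --hand '[0.034,0.034,0.034,0.034,0.034]' --pt "0.0074 0.0395 0" --pt "0.0074 0.0395 0" --pt "0.0074 0.0395 0" --pt "0.0074 0.0395 0" --pt "0.0074 0.0395 0" --yaw '[0,0,0,0,0]'

```text
time_s: 21.1
position: [0.513, -0.1666, 0.1597]
tool_rot: [[0.994, 0.113, 0.0], [0.113, -0.994, -0.0], [0.0, 0.0, -1.0]]
ft_force: [0.8, -1.1, 0.1]
grip_width: 0.0379
gripper_force: 25.4
```

Emit:
jog_arm --hand '[0.034,0.034,0.034,0.034,0.034]' --pt "0.0074 0.0395 0" --pt "0.0074 0.0395 0" --pt "0.0074 0.0395 0" --pt "0.0074 0.0395 0" --pt "0.0074 0.0395 0" --yaw '[0,0,0,0,0]'

```text
time_s: 21.72
position: [0.55, 0.0309, 0.1597]
tool_rot: [[0.994, 0.113, 0.0], [0.113, -0.994, -0.0], [0.0, 0.0, -1.0]]
ft_force: [-0.2, -0.5, 0.5]
grip_width: 0.0382
gripper_force: 25.4
```

```bash
python3 -c "
from g import *
st();knee();print(tocase(env.observe()['position']));wrist('w5')
S=env.get_image('side')
a=cv2.imread('pics/w5.png')[:,:,::-1];b=cv2.resize(S[90:290,190:330],(294,420),interpolation=cv2.INTER_CUBIC)
save('c5',cv2.resize(np.hstack([a,b]),(800,394)))"
```

```text
21.725 [0.55   0.0309 0.1597] [-0.213  -0.4618  0.5096] [-0.0162 -0.0231  0.0129] 0.0381527479939692 25.435856580734253 q [-9.099  26.4596 82.3828  0.0019 71.131  74.4089] yawx 6.491480209809091
knee 103 [329.7864 131.4951] (np.float64(1.9215636791386492e-05), array([ 0.0647, -0.1795,  0.14  ]), np.float64(1.0702924216114273))
[-0.0599 -0.0143  0.1597]
```

View pics/c5.png

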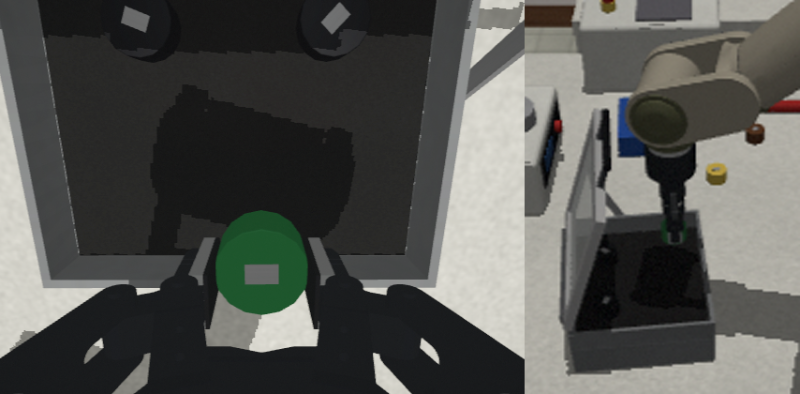

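```bash
python3 -c "
from g import *
s=854/800
for u,v,z in((47,287,.09),(437,287,.09),(262,262,.05+.11),(82,255,.055),(405,255,.055),(140,50,.055),(330,50,.055)):print(tocase(wplane('w5',u*s,v*s,z)))
"
```

```text
[-0.1112  0.1279  0.09  ]
[-0.1109 -0.1316  0.09  ]
[-0.0568 -0.0151  0.16  ]
[-0.1049  0.1219  0.055 ]
[-0.1046 -0.1241  0.055 ]
[0.0396 0.0634 0.055 ]
[ 0.0396 -0.0588  0.055 ]
```

Emit:
jog_arm --hand '[0.034,0.034,0.034,0.034,0.034]' --pt "0.002 0 -0.02" --pt "0 0 -0.03" --pt "0 0 -0.02" --pt "0 0 -0.007" --pt "0 0 -0.002" --yaw '[0,0,0,0,0]'

```text
time_s: 22.5
position: [0.5521, 0.029, 0.0805]
tool_rot: [[0.994, 0.112, 0.0], [0.112, -0.994, -0.0], [0.0, 0.0, -1.0]]
ft_force: [0.8, -0.2, -0.5]
grip_width: 0.0381
gripper_force: 25.5
```

Emit:
jog_arm --hand '[0.034,0.034,0.034,0.034,0.034]' --pt "0 0 -0.0005" --pt "0 0 -0.0005" --pt "0 0 -0.0005" --pt "0 0 -0.0005" --pt "0 0 0" --yaw '[0,0,0,0,0]'

```text
time_s: 23.12
position: [0.552, 0.0296, 0.0786]
tool_rot: [[0.994, 0.113, 0.0], [0.113, -0.994, -0.0], [0.0, 0.0, -1.0]]
ft_force: [-2.0, 0.3, 4.7]
grip_width: 0.0377
gripper_force: 26.0
```

Emit:
jog_arm --hand '[0.042,0.048,0.054,0.058,0.06]' --pt "0 0 0" --pt "0 0 0" --pt "0 0 0" --pt "0 0 0" --pt "0 0 0.01" --yaw '[0,0,0,0,0]'

```text
time_s: 23.75
position: [0.5516, 0.0296, 0.0881]
tool_rot: [[0.994, 0.113, -0.002], [0.113, -0.994, 0.0], [-0.001, -0.0, -1.0]]
ft_force: [-0.6, 0.7, -0.0]
grip_width: 0.0602
gripper_force: 0.0
```

Emit:
jog_arm --hand '[0.06,0.06,0.06,0.06,0.06]' --pt "0 0 0.02" --pt "-0.005 0 0.03" --pt "-0.01 0 0.04" --pt "-0.01 -0.01 0.035" --pt "-0.015 -0.02 0.02" --yaw '[0,0,0,0,0]'

```text
time_s: 24.38
position: [0.5119, -0.0004, 0.2357]
tool_rot: [[0.993, 0.114, 0.003], [0.114, -0.993, -0.001], [0.003, 0.001, -1.0]]
ft_force: [0.6, 0.4, 0.0]
grip_width: 0.0601
gripper_force: 0.0
```

```bash
python3 -c "
from g import *
st();b=green('w6');u,v=b[0][1];print(tocase(wplane('w6',u,v,.077)));knee()"
```

```text
24.375 [ 0.5119 -0.0004  0.2357] [0.591  0.3768 0.0005] [-0.0225 -0.0058 -0.0198] 0.060093184417231146 0.0 q [-13.3153  18.4882  81.6666   0.0047  79.6561  70.1227] yawx 6.561229451530975
2138 [247.0056 141.7942] ((247.1153564453125, 142.07693481445312), (51.186309814453125, 51.97077560424805), 78.69007110595703)
[-0.0595 -0.0204  0.077 ]
knee 102 [329.7647 131.5196] (np.float64(4.755758716296077e-05), array([ 0.0646, -0.1795,  0.14  ]), np.float64(1.070747340111469))
```

Emit:
jog_arm --hand '[0.034,0.034,0.034,0.034,0.034]' --pt "0.0119 -0.0298 0.005" --pt "0.0119 -0.0298 0.005" --pt "0.0119 -0.0298 0.005" --pt "0.0119 -0.0298 0.005" --pt "0.0119 -0.0298 0.005" --yaw '[-0.157,-0.157,-0.157,-0.157,-0.157]' --grip_force 20

```text
time_s: 25.1
position: [0.572, -0.1499, 0.2577]
tool_rot: [[0.78, -0.626, -0.001], [-0.626, -0.78, 0.001], [-0.001, -0.0, -1.0]]
ft_force: [0.5, -0.8, 0.3]
grip_width: 0.0337
gripper_force: 0.0
```

Emit:
jog_arm --hand '[0.034,0.034,0.034,0.034,0.034]' --pt "0.0247 0.0039 -0.002" --pt "0.0247 0.0039 -0.002" --pt "0.0247 0.0039 -0.002" --pt "0.0247 0.0039 -0.002" --pt "0.0247 0.0039 -0.002" --yaw '[-0.157,-0.157,-0.157,-0.157,-0.157]'

```text
time_s: 25.72
position: [0.696, -0.1291, 0.2472]
tool_rot: [[0.109, -0.994, -0.001], [-0.994, -0.109, 0.001], [-0.001, 0.001, -1.0]]
ft_force: [-0.2, 0.5, 0.4]
grip_width: 0.0342
gripper_force: 0.0
```

```bash
python3 -c "
from g import *
st();W=wrist('w7');b=redblob(W,(0,0,560,420))
for x in b[:3]:
  print(x[0],x[1],x[2])
print(tocase(wplane('w7',*b[0][1],.14)),tri(wray('w7',*b[0][1]),ray('top',329.76,131.5)))"
```

```text
25.725 [ 0.696  -0.1291  0.2472] [-0.1956  0.469   0.3691] [-0.0053 -0.0144  0.0473] 0.034165353156353856 0.0 q [-20.0679  38.9511  44.1419   0.0134  96.9742 153.6851] yawx -83.75148687072863
1848 [283.7197 236.5065] ((284.0, 237.0), (92.0, 20.0), 90.0)
[ 0.0614 -0.177   0.14  ] (array([ 0.6904, -0.1148,  0.147 ]), np.float64(0.0017651589219060105))
```

View pics/w7.png

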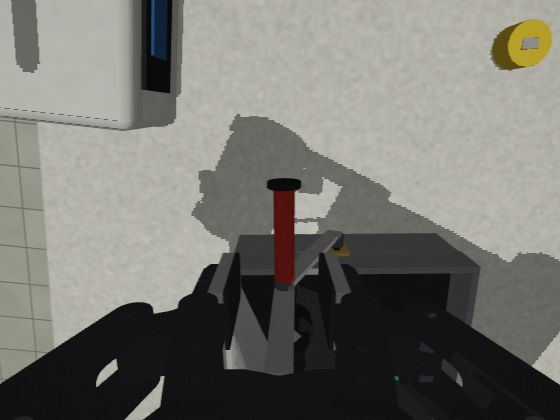

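```bash
python3 -c "
from g import *
b=redblob(cv2.imread('pics/w7.png')[:,:,::-1].copy(),(0,0,560,420))
h=hsv(cv2.imread('pics/w7.png')[:,:,::-1].copy()).astype(int);m=((h[...,0]<7)|(h[...,0]>170))&(h[...,1]>110)&(h[...,2]>50)
ys,xs=np.nonzero(m);ys=ys[(xs>260)&(xs<310)];print(ys.min(),ys.max())
for z in(.134,.14,.146,.152):
  p=[wplane('w7',284,v,z+dz) for v,dz in((ys.min()-.5,.004),(ys.max()+.5,.004))];print(z,np.linalg.norm(p[0]-p[1]),[tocase(q) for q in p])
"
```

```text
191 283
0.134 0.0699311935654927 [array([ 0.0611, -0.2095,  0.138 ]), array([ 0.0612, -0.1396,  0.138 ])]
0.14 0.06814972572413305 [array([ 0.0612, -0.2109,  0.144 ]), array([ 0.0613, -0.1427,  0.144 ])]
0.146 0.06636825788277347 [array([ 0.0613, -0.2123,  0.15  ]), array([ 0.0614, -0.1459,  0.15  ])]
0.152 0.06458679004141386 [array([ 0.0614, -0.2136,  0.156 ]), array([ 0.0615, -0.149 ,  0.156 ])]
```

Emit:
jog_arm --hand '[0.034,0.034,0.034,0.034,0.034]' --pt "-0.0033 0.0015 -0.03" --pt "0 0 -0.03" --pt "0 0 -0.025" --pt "0 0 -0.012" --pt "0 0 -0.005" --yaw '[0,0,0,0,0]'

```text
time_s: 26.4
position: [0.6916, -0.1282, 0.1458]
tool_rot: [[0.115, -0.993, -0.0], [-0.993, -0.115, 0.0], [-0.0, 0.0, -1.0]]
ft_force: [0.3, -1.2, 0.1]
grip_width: 0.0338
gripper_force: 0.0
```

Emit:
jog_arm --hand '[0.028,0.022,0.018,0.016,0.016]' --pt "0 0 0" --pt "0 0 0" --pt "0 0 0" --pt "0 0 0" --pt "0 0 0" --yaw '[0,0,0,0,0]'

```text
time_s: 27.02
position: [0.6917, -0.1284, 0.1463]
tool_rot: [[0.114, -0.994, 0.0], [-0.994, -0.114, -0.0], [0.0, -0.0, -1.0]]
ft_force: [-1.1, 0.3, 0.2]
grip_width: 0.0157
gripper_force: 0.0
```

```bash
python3 -c "
from g import *
st();W=wrist('w8');knee();print(tocase(env.observe()['position']))
b=redblob(W,(0,0,560,420))
for x in b[:2]:print(x[1],x[2])"
```

```text
27.025 [ 0.6917 -0.1284  0.1463] [-1.0876  0.2779  0.1688] [-0.0228  0.036  -0.0343] 0.01573686050926154 0.0 q [-20.1351  41.7341  55.1092   0.0013  83.1462 153.3288] yawx -83.46405167611418
knee 16 [325.5   131.625] (np.float64(0.0001655997064710507), array([ 0.0662, -0.168 ,  0.139 ]), np.float64(1.0545625487552284))
[ 0.0619 -0.1928  0.1463]
[276.557  312.1593] ((276.0, 313.0), (122.0, 36.0), 90.0)
```

Emit:
jog_arm --hand '[0.014,0.012,0.01,0.01,0.01]' --pt "0 0 0" --pt "0 0 0" --pt "0 0 0" --pt "0 0 0" --pt "0 0 0" --yaw '[0,0,0,0,0]' --grip_force 20

```text
time_s: 27.75
position: [0.6918, -0.1285, 0.1464]
tool_rot: [[0.114, -0.994, 0.001], [-0.994, -0.114, -0.0], [0.0, -0.001, -1.0]]
ft_force: [4.3, -2.3, 0.9]
grip_width: 0.0133
gripper_force: 19.6
```

```bash
cat >> m.py <<'E'
F0=np.array([.010,.0455])
def kn(zoff=.002):
    o=env.observe();q=tocase(o['position'])+[0,0,zoff];d=q[[0,2]]-F0;a=np.arctan2(d[1],d[0]);f=C.T@o['ft_force']
    print('t',o['time_s'],'pos',q,'a',a,'r',np.hypot(*d),'f',f,'Fr',f[0]*np.cos(a)+f[2]*np.sin(a),'Ft',-f[0]*np.sin(a)+f[2]*np.cos(a),'w',o['grip_width'])
def steps(a0,a1,n):
    a=np.linspace(a0,a1,n+1);D=np.diff(.114*np.c_[np.cos(a),0*a,np.sin(a)],axis=0)@C.T
    for i in range(0,n,5):print(D[i:i+5].round(4).tolist())
E
python3 -c "
from m import *
kn();st();steps(1.097,1.257,5);steps(1.257,1.417,5);steps(1.417,2.977,40)"
```

```text
t 27.75 pos [ 0.0621 -0.1929  0.1484] a 1.1022878923520596 r 0.11532301818384123 f [ 4.0494 -2.7724  0.949 ] Fr 2.675303944566513 Ft -3.184553282289555 w 0.013277087632298542
27.75 [ 0.6918 -0.1285  0.1464] [ 4.3413 -2.2886  0.949 ] [-0.1332 -0.5752 -0.0606] 0.013277087632298542 19.583923816680908 q [-20.1367  41.7377  55.0924  -0.0003  83.1273 153.3308] yawx -83.46748567178503
[[-0.0033, -0.0004, 0.0016], [-0.0033, -0.0004, 0.0015], [-0.0033, -0.0004, 0.0014], [-0.0034, -0.0004, 0.0013], [-0.0034, -0.0004, 0.0012]]
[[-0.0035, -0.0004, 0.0011], [-0.0035, -0.0004, 0.001], [-0.0035, -0.0004, 0.0008], [-0.0036, -0.0004, 0.0007], [-0.0036, -0.0004, 0.0006]]
[[-0.0044, -0.0005, 0.0006], [-0.0044, -0.0005, 0.0004], [-0.0044, -0.0005, 0.0003], [-0.0044, -0.0005, 0.0001], [-0.0044, -0.0005, -0.0001]]
[[-0.0044, -0.0005, -0.0003], [-0.0044, -0.0005, -0.0004], [-0.0044, -0.0005, -0.0006], [-0.0043, -0.0005, -0.0008], [-0.0043, -0.0005, -0.001]]
[[-0.0043, -0.0005, -0.0011], [-0.0042, -0.0005, -0.0013], [-0.0042, -0.0005, -0.0015], [-0.0041, -0.0005, -0.0016], [-0.004, -0.0005, -0.0018]]
[[-0.004, -0.0005, -0.0019], [-0.0039, -0.0005, -0.0021], [-0.0038, -0.0004, -0.0022], [-0.0037, -0.0004, -0.0024], [-0.0036, -0.0004, -0.0025]]
[[-0.0035, -0.0004, -0.0027], [-0.0034, -0.0004, -0.0028], [-0.0033, -0.0004, -0.0029], [-0.0032, -0.0004, -0.0031], [-0.0031, -0.0004, -0.0032]]
[[-0.0029, -0.0003, -0.0033], [-0.0028, -0.0003, -0.0034], [-0.0027, -0.0003, -0.0035], [-0.0025, -0.0003, -0.0036], [-0.0024, -0.0003, -0.0037]]
[[-0.0023, -0.0003, -0.0038], [-0.0021, -0.0002, -0.0039], [-0.0019, -0.0002, -0.004], [-0.0018, -0.0002, -0.0041], [-0.0016, -0.0002, -0.0041]]
[[-0.0015, -0.0002, -0.0042], [-0.0013, -0.0002, -0.0042], [-0.0011, -0.0001, -0.0043], [-0.001, -0.0001, -0.0043], [-0.0008, -0.0001, -0.0044]]
```

Emit:
jog_arm --hand '[0.01,0.01,0.01,0.01,0.01]' --pt "-0.0017 -0.0002 0.0009" --pt "-0.0017 -0.0002 0.0008" --pt "-0.0017 -0.0002 0.0008" --pt "-0.0017 -0.0002 0.0008" --pt "-0.0017 -0.0002 0.0007" --yaw '[0,0,0,0,0]'

```text
time_s: 28.38
position: [0.6828, -0.1295, 0.1496]
tool_rot: [[0.114, -0.994, -0.001], [-0.994, -0.114, 0.0], [-0.0, 0.001, -1.0]]
ft_force: [4.2, -1.0, -3.3]
grip_width: 0.013
gripper_force: 20.1
```

```bash
python3 -c "
from m import *
kn()"
```

```text
t 28.375 pos [ 0.053  -0.1929  0.1516] a 1.1857723791901964 r 0.11448705832439747 f [ 4.0395 -1.4682 -3.2556] Fr -1.5000941934734302 Ft -4.966467523132836 w 0.013004305921527378
```

Emit:
jog_arm --hand '[0.01,0.01,0.01,0.01,0.01]' --pt "-0.0017 -0.0002 0.0007" --pt "-0.0017 -0.0002 0.0007" --pt "-0.0017 -0.0002 0.0006" --pt "-0.0017 -0.0002 0.0006" --pt "-0.0017 -0.0002 0.0006" --yaw '[0,0,0,0,0]'

```text
time_s: 29.0
position: [0.6744, -0.1304, 0.1534]
tool_rot: [[0.114, -0.993, -0.0], [-0.993, -0.114, 0.0], [-0.0, 0.0, -1.0]]
ft_force: [2.9, -0.3, -3.8]
grip_width: 0.0133
gripper_force: 19.7
```

```bash
python3 -c "
from m import *
kn()"
```

```text
t 29.0 pos [ 0.0446 -0.1928  0.1554] a 1.2662314894229745 r 0.11525140937645985 f [ 2.8    -0.6608 -3.833 ] Fr -2.8169422313554553 Ft -3.820591771589667 w 0.013349937467456257
```

Emit:
jog_arm --hand '[0.01,0.01,0.01,0.01,0.01]' --pt "-0.0035 -0.0004 0.001" --pt "-0.0035 -0.0004 0.0009" --pt "-0.0035 -0.0004 0.0008" --pt "-0.0036 -0.0004 0.0007" --pt "-0.0036 -0.0004 0.0006" --yaw '[0,0,0,0,0]'

```text
time_s: 29.62
position: [0.6566, -0.1325, 0.1576]
tool_rot: [[0.114, -0.994, -0.0], [-0.994, -0.114, -0.0], [0.0, 0.0, -1.0]]
ft_force: [0.8, -1.8, -1.8]
grip_width: 0.013
gripper_force: 19.8
```

```bash
python3 -c "
from m import *
kn()"
```

```text
t 29.625 pos [ 0.0266 -0.1928  0.1596] a 1.4259394741115556 r 0.11529314682809048 f [ 0.5372 -1.9053 -1.8411] Fr -1.74425642814037 Ft -0.7973833308911649 w 0.013029910814487247
```

Past the lock, forces tiny; continue down the arc.

Emit:
jog_arm --hand '[0.01,0.01,0.01,0.01,0.01]' --pt "-0.0044 -0.0005 0.0006" --pt "-0.0044 -0.0005 0.0004" --pt "-0.0044 -0.0005 0.0003" --pt "-0.0044 -0.0005 0.0001" --pt "-0.0044 -0.0005 -0.0001" --yaw '[0,0,0,0,0]'

```text
time_s: 30.25
position: [0.6346, -0.1351, 0.1588]
tool_rot: [[0.114, -0.994, -0.0], [-0.994, -0.114, -0.0], [0.0, 0.0, -1.0]]
ft_force: [-1.2, -3.1, 0.8]
grip_width: 0.0131
gripper_force: 19.7
```

```bash
python3 -c "
from m import *
kn()"
```

```text
t 30.25 pos [ 0.0044 -0.1928  0.1608] a 1.6190369348630358 r 0.1154287016797406 f [-1.5673 -2.9455  0.8205] Fr 0.8951482650243131 Ft 1.5259079640846125 w 0.013137245247980673
```

Emit:
jog_arm --hand '[0.01,0.01,0.01,0.01,0.01]' --pt "-0.0044 -0.0005 -0.0003" --pt "-0.0044 -0.0005 -0.0004" --pt "-0.0044 -0.0005 -0.0006" --pt "-0.0043 -0.0005 -0.0008" --pt "-0.0043 -0.0005 -0.001" --yaw '[0,0,0,0,0]'

```text
time_s: 30.88
position: [0.6128, -0.1376, 0.1556]
tool_rot: [[0.114, -0.994, -0.0], [-0.994, -0.114, -0.0], [0.0, 0.0, -1.0]]
ft_force: [-1.6, -3.4, 1.8]
grip_width: 0.0133
gripper_force: 19.6
```

```bash
python3 -c "
from m import *
kn()"
```

```text
t 30.875 pos [-0.0175 -0.1929  0.1576] a 1.811529840334833 r 0.11545437652246993 f [-1.9931 -3.22    1.8422] Fr 2.2642397593059287 Ft 1.4964308518894123 w 0.013260410296170934
```

Emit:
jog_arm --hand '[0.01,0.01,0.01,0.01,0.01]' --pt "-0.0043 -0.0005 -0.0011" --pt "-0.0042 -0.0005 -0.0013" --pt "-0.0042 -0.0005 -0.0015" --pt "-0.0041 -0.0005 -0.0016" --pt "-0.004 -0.0005 -0.0018" --yaw '[0,0,0,0,0]'

```text
time_s: 31.5
position: [0.5917, -0.1401, 0.1481]
tool_rot: [[0.114, -0.994, -0.001], [-0.994, -0.114, -0.0], [0.0, 0.001, -1.0]]
ft_force: [-3.8, -4.5, 1.4]
grip_width: 0.0131
gripper_force: 19.5
```

```bash
python3 -c "
from m import *
kn()"
```

```text
t 31.5 pos [-0.0387 -0.1929  0.1501] a 2.006844332919994 r 0.11534416853492825 f [-4.3014 -3.993   1.4491] Fr 3.13024727989841 Ft 3.2868372200345335 w 0.013113697262607811
```

Emit:
jog_arm --hand '[0.01,0.01,0.01,0.01,0.01]' --pt "-0.004 -0.0005 -0.0019" --pt "-0.0039 -0.0005 -0.0021" --pt "-0.0038 -0.0004 -0.0022" --pt "-0.0037 -0.0004 -0.0024" --pt "-0.0036 -0.0004 -0.0025" --yaw '[0,0,0,0,0]'

```text
time_s: 32.12
position: [0.5724, -0.1422, 0.1364]
tool_rot: [[0.114, -0.994, -0.002], [-0.994, -0.114, 0.0], [-0.0, 0.002, -1.0]]
ft_force: [-4.0, -5.2, -1.6]
grip_width: 0.013
gripper_force: 19.5
```

```bash
python3 -c "
from m import *
kn()"
```

```text
t 32.125 pos [-0.0582 -0.1928  0.1384] a 2.2034883095945883 r 0.1152593137308776 f [-4.5959 -4.7174 -1.5951] Fr 1.43133712824697 Ft 4.649517623772167 w 0.01296674702816441
```

Emit:
jog_arm --hand '[0.01,0.01,0.01,0.01,0.01]' --pt "-0.0035 -0.0004 -0.0027" --pt "-0.0034 -0.0004 -0.0028" --pt "-0.0033 -0.0004 -0.0029" --pt "-0.0032 -0.0004 -0.0031" --pt "-0.0031 -0.0004 -0.0032" --yaw '[0,0,0,0,0]'

```text
time_s: 32.75
position: [0.5559, -0.144, 0.1213]
tool_rot: [[0.114, -0.994, -0.002], [-0.994, -0.114, 0.001], [-0.001, 0.002, -1.0]]
ft_force: [-2.6, -4.1, -4.1]
grip_width: 0.0133
gripper_force: 19.5
```

```bash
python3 -c "
from m import *
kn()"
```

```text
t 32.75 pos [-0.0747 -0.1927  0.1233] a 2.398558531936798 r 0.11504633579177415 f [-3.0235 -3.827  -4.142 ] Fr -0.5755597510212382 Ft 5.095736963860714 w 0.013255559739933106
```

Emit:
jog_arm --hand '[0.01,0.01,0.01,0.01,0.01]' --pt "-0.0029 -0.0003 -0.0033" --pt "-0.0028 -0.0003 -0.0034" --pt "-0.0027 -0.0003 -0.0035" --pt "-0.0025 -0.0003 -0.0036" --pt "-0.0024 -0.0003 -0.0037" --yaw '[0,0,0,0,0]'

```text
time_s: 33.38
position: [0.5435, -0.1454, 0.1045]
tool_rot: [[0.114, -0.993, 0.0], [-0.993, -0.114, 0.001], [-0.001, -0.0, -1.0]]
ft_force: [0.6, -2.0, -7.9]
grip_width: 0.013
gripper_force: 19.6
```

```bash
python3 -c "
from m import *
kn()"
```

```text
t 33.375 pos [-0.0872 -0.1926  0.1065] a 2.5811941309631563 r 0.1147914672367836 f [ 0.3516 -2.026  -7.9004] Fr -4.497132795091901 Ft 6.505116243224296 w 0.01304769933961657
```

Emit:
jog_arm --hand '[0.01,0.01,0.01,0.01,0.01]' --pt "-0.0024 -0.0003 -0.0038" --pt "-0.0021 -0.0002 -0.0039" --pt "-0.0019 -0.0002 -0.004" --pt "-0.0018 -0.0002 -0.0041" --pt "-0.0016 -0.0002 -0.0041" --yaw '[0,0,0,0,0]'

```text
time_s: 34.0
position: [0.5342, -0.1465, 0.0849]
tool_rot: [[0.114, -0.994, 0.001], [-0.994, -0.114, 0.0], [-0.0, -0.002, -1.0]]
ft_force: [6.2, 1.1, -10.3]
grip_width: 0.0129
gripper_force: 19.7
```

```bash
python3 -c "
from m import *
kn()
S=env.get_image('side');T=env.get_image('top')
a=cv2.resize(T[90:250,200:400],(500,400),interpolation=cv2.INTER_CUBIC);b=cv2.resize(S[140:300,190:310],(300,400),interpolation=cv2.INTER_CUBIC)
save('c9',np.hstack([a,b]))"
```

```text
t 34.0 pos [-0.0965 -0.1926  0.0869] a 2.7707894581143084 r 0.11431693380545883 f [  6.3269   0.3488 -10.284 ] Fr -9.623467333500383 Ft 7.292422978454347 w 0.01287897843781337
```

View pics/c9.png

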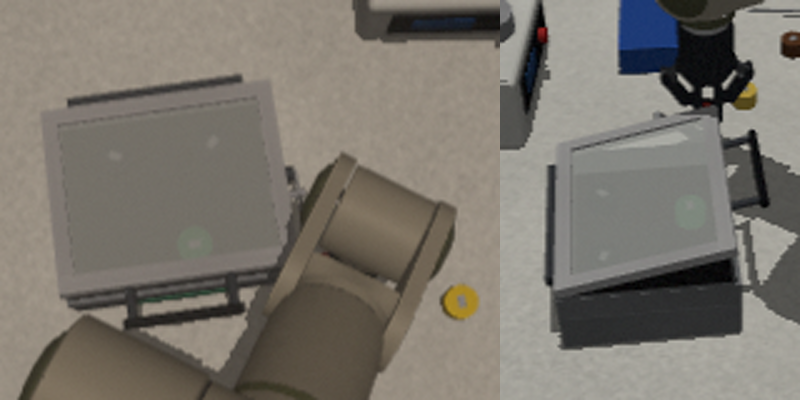

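Emit:
jog_arm --hand '[0.01,0.01,0.01,0.01,0.01]' --pt "-0.0005 -0.0001 -0.0025" --pt "-0.0005 -0.0001 -0.0025" --pt "-0.0005 0 -0.0025" --pt "-0.0005 0 -0.0025" --pt "-0.0005 0 -0.0025" --yaw '[0,0,0,0,0]'

```text
time_s: 34.72
position: [0.531, -0.1471, 0.0724]
tool_rot: [[0.114, -0.993, -0.001], [-0.993, -0.114, -0.0], [0.0, 0.001, -1.0]]
ft_force: [2.2, -1.2, -8.2]
grip_width: 0.0132
gripper_force: 19.9
```

```bash
python3 -c "
from m import *
kn()"
```

```text
t 34.725 pos [-0.0998 -0.1929  0.0744] a 2.8840988468780004 r 0.11358773799139893 f [ 2.0322 -1.4904 -8.1701] Fr -4.045810631614379 Ft 7.3832326669829325 w 0.013172208898597144
```

Next in slower steps until the load vanishes.

Emit:
jog_arm --hand '[0.01,0.01,0.01,0.01,0.01]' --pt "-0.0002 0 -0.0015" --pt "-0.0003 0 -0.0015" --pt "-0.0002 0 -0.0015" --pt "-0.0003 0 -0.0015" --pt "-0.0002 0 -0.0015" --yaw '[0,0,0,0,0]'

```text
time_s: 35.35
position: [0.5297, -0.1471, 0.065]
tool_rot: [[0.114, -0.993, -0.001], [-0.993, -0.114, -0.0], [0.0, 0.001, -1.0]]
ft_force: [-1.7, -5.1, -7.0]
grip_width: 0.0133
gripper_force: 20.0
```

```bash
python3 -c "
from m import *
kn()"
```

```text
t 35.35 pos [-0.1011 -0.1928  0.067 ] a 2.9506028017458457 r 0.1131361691998839 f [-2.3164 -4.8304 -6.9661] Fr 0.9519289375152744 Ft 7.279116476406498 w 0.013288345172652724
```

Emit:
jog_arm --hand '[0.01,0.01,0.01,0.01,0.01]' --pt "-0.0002 0 -0.0008" --pt "-0.0002 0 -0.0008" --pt "-0.0001 0 -0.0008" --pt "-0.0001 0 -0.0008" --pt "-0.0001 0 -0.0008" --yaw '[0,0,0,0,0]'

```text
time_s: 35.98
position: [0.5292, -0.1471, 0.061]
tool_rot: [[0.114, -0.993, -0.0], [-0.993, -0.114, -0.0], [0.0, 0.0, -1.0]]
ft_force: [-2.7, -4.7, -7.4]
grip_width: 0.0132
gripper_force: 20.0
```

```bash
python3 -c "
from m import *
kn()"
```

```text
t 35.975 pos [-0.1017 -0.1927  0.063 ] a 2.9857973551372763 r 0.11302293913728671 f [-3.1961 -4.3818 -7.4307] Fr 2.0043702304227615 Ft 7.836648482941804 w 0.013167318880348416
```

Emit:
jog_arm --hand '[0.01,0.01,0.01,0.01,0.01]' --pt "-0.0002 0 -0.0008" --pt "-0.0001 0 -0.0008" --pt "-0.0001 0 -0.0008" --pt "-0.0001 0 -0.0008" --pt "-0.0001 0 -0.0008" --yaw '[0,0,0,0,0]'

```text
time_s: 36.6
position: [0.5293, -0.1471, 0.058]
tool_rot: [[0.114, -0.993, 0.002], [-0.993, -0.114, -0.001], [0.001, -0.002, -1.0]]
ft_force: [-1.8, -1.7, 5.7]
grip_width: 0.0131
gripper_force: 21.1
```

```bash
cat >> m.py <<'E'
def handle():
    for S in(cv2.imread('pics/side0.png')[:,:,::-1].copy(),env.get_image('side')):
        for b in blobs((hsv(S)[...,2]<60).astype(np.uint8),(284,190,306,245))[:2]:
            print('handle S',b[0],b[1],b[2])
E
python3 -c "
from m import *
kn();handle()"
```

```text
t 36.6 pos [-0.1015 -0.1927  0.06  ] a 3.011975187759359 r 0.1124227496229057 f [-2.0266 -1.5247  5.6969] Fr 2.7459088985415274 Ft -5.387153305203854 w 0.013124360104440628
handle S 148 [292.3986 221.5405] ((291.005615234375, 220.1397705078125), (30.175872802734375, 13.109518051147461), 87.70938873291016)
handle S 173 [292.7052 220.2428] ((291.0647277832031, 220.11741638183594), (30.215839385986328, 13.229421615600586), 87.70938873291016)
```

Emit:
jog_arm --hand '[0.01,0.014,0.018,0.026,0.034]' --pt "0 0 0.0005" --pt "0 0 0" --pt "0 0 0" --pt "0 0 0" --pt "0 0 0" --yaw '[0,0,0,0,0]'

```text
time_s: 37.28
position: [0.5288, -0.1468, 0.0575]
tool_rot: [[0.114, -0.993, -0.0], [-0.993, -0.114, 0.0], [-0.0, 0.0, -1.0]]
ft_force: [0.1, 0.7, 0.6]
grip_width: 0.0341
gripper_force: 0.0
```

Emit:
jog_arm --hand '[0.034,0.034,0.034,0.034,0.034]' --pt "0 0 0.01" --pt "0 0 0.02" --pt "0 0 0.04" --pt "0 0 0.05" --pt "0 0 0.05" --yaw '[0,0,0,0,0]'

```text
time_s: 37.9
position: [0.5285, -0.1468, 0.23]
tool_rot: [[0.114, -0.994, 0.001], [-0.994, -0.114, -0.0], [0.0, -0.001, -1.0]]
ft_force: [0.3, -0.9, -0.4]
grip_width: 0.034
gripper_force: 0.0
```

Emit:
jog_arm --hand '[0.034,0.034,0.034,0.034,0.034]' --pt "-0.02 -0.04 0.01" --pt "-0.02 -0.04 0.01" --pt "-0.02 -0.04 0" --pt "-0.02 -0.04 0" --pt "0 0 0" --yaw '[0,0,0,0,0]'

```text
time_s: 38.52
position: [0.4476, -0.309, 0.2481]
tool_rot: [[0.11, -0.994, 0.0], [-0.994, -0.11, -0.001], [0.001, -0.0, -1.0]]
ft_force: [-0.8, 0.8, 0.0]
grip_width: 0.0343
gripper_force: 0.0
```

```bash
python3 -c "
from m import *
st();handle();T0=cv2.imread('pics/top0.png')[:,:,::-1].copy();T=env.get_image('top');S=env.get_image('side')
for t in(T0,T):
  for b in blobs((hsv(t)[...,2]<60).astype(np.uint8),(240,200,305,226))[:1]:print('T',b[0],b[1])
  for b in redblob(t,(310,180,360,210))[:1]:print('red',b[0],b[1])
save('top10',T)
a=cv2.resize(T[90:250,200:400],(500,400),interpolation=cv2.INTER_CUBIC);b=cv2.resize(S[140:300,190:310],(300,400),interpolation=cv2.INTER_CUBIC)
save('c10',np.hstack([a,b]))"
```

```text
38.525 [ 0.4476 -0.309   0.2481] [-0.7536  0.773   0.0032] [ 0.0027 -0.0555  0.0395] 0.03430724570244289 0.0 q [-47.0913  21.1872  75.3571  -0.014   83.423  126.5894] yawx -83.67912607190847
handle S 148 [292.3986 221.5405] ((291.005615234375, 220.1397705078125), (30.175872802734375, 13.109518051147461), 87.70938873291016)
handle S 141 [292.5674 221.2908] ((291.005615234375, 220.1397705078125), (30.175872802734375, 13.109518051147461), 87.70938873291016)
T 159 [273.7421 219.5597]
red 96 [336.0938 195.2708]
T 158 [274.4177 219.5443]
red 97 [336.0515 195.299 ]
```

View pics/c10.png

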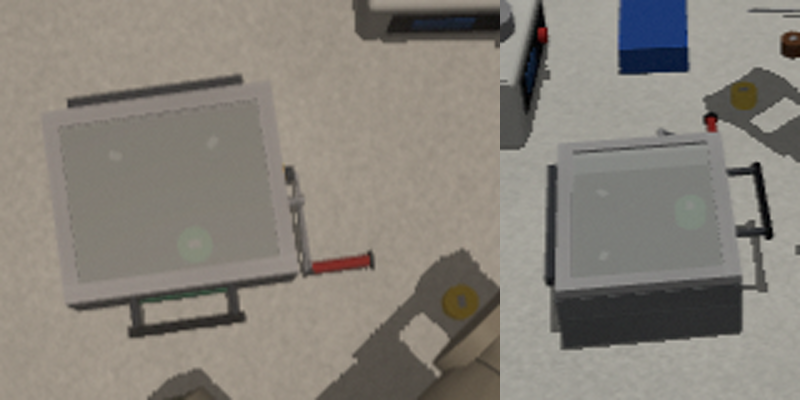

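The picture shows the lid flush and shut, with the rod back at its starting pixel (336,195) and the green mount visible inside through the pane. Handing in.

```bash
python3 -c "
from rig import env
print(env.close_job())"
```

```text
the job is handed in; nothing more can be done
None
```

The job is done and handed in, with no verdict returned yet: the lid was raised until the stay locked, the green mount stood upright on the tray in front of the black ones (case x about -60 mm, y about -20 mm), and the stay was then unlocked, folded and the lid let down gently until shut, in about 39 s.

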